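# String the clamps for the steriliser

## Robot

A 7-joint arm with a two-finger parallel gripper is mounted at the origin on a cart in front of the work surface, level with it; the furniture and walls round the work are solid. World frame = base frame: x ahead of the robot, y to its left, z up, the work surface at z = 0. Lengths are in m, angles in degrees, forces in N, time in s.
With the tool pointing down it reaches from about 0.4 to 0.875 m from the base axis. Payload 4.4 kg.
Tool frame: the origin (TCP) lies between the finger pads; the fingertips stand 19 mm ahead of it and the grasp point (between the pads) is the TCP (env.tips_ahead is the distance from the TCP to the fingertips, in m); z points along the fingers, y is the direction in which the jaws open and shut (so a half turn about z gives the same grasp; the last joint's range is limited). The gripper opens to 85 mm and grips with 20 to 120 N. Pads are 22 mm wide; open, the fingers measure 114 mm over their backs; the gripper's body (76 mm by 85 mm) begins 54 mm behind the grasp point. The pads swing forward as they close: fully open they stand 13 mm farther back than shut.
Start: joints at [72.834, 36.005, 2.206, 86.941, -1.547, 57.084, -1.146], TCP at [0.151, -0.632, 0.25] pointing down, gripper open.
Joint ranges: [-175.42, 175.42], [-21.48, 121.26], [-71.46, 75.88], [10.55, 141.38], [-63.04, 243.04], [13.31, 113.54], [-168.57, 168.57]. Speed limits (degrees/s): [147.25, 147.25, 180, 180, 180, 180, 180].

## Interface

Orientations are given as a 3x3 rotation matrix whose columns are the frame's x, y, z axes.
In Python, from bench import env gives the robot as it stands. The module is installed in compiled form; this text tells all that it offers.
- The arm moves only by the tool drive_tool, never from a script. Its argument "moves" is a list of rows, each an object with "dp": the shift along the world's x, y, z in mm, a list of three; "turn": the turn about the world's z in rad; "gripper": the finger opening in mm, from 0 to 85.4. A call has 1 to 8 rows; each row shifts and turns the pose as measured when the row begins; what a row does not reach is not made up. A row lasts 1/12 s, in which the tool goes at most 41.7 mm and 7.16 degrees, less where a joint would pass 70% of its speed; a pose out of reach is approached as far as the arm can. A call is refused whole if a number of a shift passes 41.7 or a number of a turn 0.125, either way. A call with a gripper value outside its range is refused whole. The fingers move at their own pace and stop on an object; the grip force is fixed at half the most. Time passes only in rows, so rows that do not move let the fingers close. It gives the time, the measured TCP pose, the force and the opening at its end, in the units of the state.
- env.sense(): the state, without advancing time (a new reading comes with each control period).
- env.snapshot(name): name is "side" or "top"; returns the picture (384x512x3 uint8, red, green, blue); there is no depth.
- env.camera_info(name): a dict with "K" (3x3 intrinsics, pixels), "D" ([k1, k2, p1, p2, k3] as OpenCV has them; the pictures are not rectified), "rvec" (rotation vector, rad) and "tvec" (3), from world to camera coordinates, as OpenCV has them. Camera axes: x right, y down, z forward; pixel columns grow to the right and rows downward; lengths in m; the calibration is good to about 2 mm. A picture is of the moment at which its call begins. camera_info takes no time and is no camera call.
- env.finish_job(): hands the job in, once; it reports no verdict.
The state is a dict: "time": time; "joint_pos": joint angles; "qd": joint speeds; "effort": joint torques, N m; "tcp_pos": TCP position; "tcp_rot": TCP orientation; "force": force on the tool from outside, world axes, zero at the start; "torque": the same for the moment, N m; "gripper_width": finger opening in m.
Only numpy, scipy, OpenCV 4.12 (cv2) and the standard library are available. Lean on these libraries where they do the work, as an engineer would, in place of code of your own. Each camera call takes 0.05 s, during which the arm holds its last target.

## Task

Three ring-handled clamps stand in the slotted rack, and the middle one has slid forward, towards you. Push it back to the stop at the end of its slot so that the rings line up, then take the long stringer rod (not the short one) by its square handle and thread it through the front-row ring of all three clamps, the rings on your side, until its tip stands well out beyond the last ring. Let go and leave the rod hanging in the rings.

Things in the scene. Friction and masses are not known exactly. Their poses are not given: they have to be found in the camera images.
- long_rod_grip (a point): Centre of the loose long rod's handle, 8 mm above the worktop. Rod 200 mm, 60 g: ribbed aluminium handle 60 x 16 x 16 mm (x = -30 to 30), coaxial steel shaft 10 mm thick, ball tip 14 mm thick ending at x = 170; balance point x = 70. x runs along the rod to the tip, which points left (+y, within 20 degrees) at first. A like rod, only 115 mm long, lies about 150 mm nearer or farther.
- ring_right (a point): Centre of the right clamp's front ring, 105 mm above the worktop. Ring 36 mm inside, 48 mm outside, wire 6 mm. y runs through the hole to the left clamp, x away from the robot along the slots, z up. A like back ring is 50 mm farther along x. Clamp fixed in the rack: a block 130 mm along y, 40 mm high, reaching 45 mm before and 65 mm behind this point. Clamps are 40 mm apart along y.
- ring_mid (a point): Centre of the middle clamp's front ring; size, height and axes as ring_right. This clamp slides upright along x against 1.5 N of friction and stays where left. It starts 30 to 42 mm nearer the robot than the line from ring_right to ring_left; its stop at the back lies on that line. The ring's front edge is 24 mm before this point and can be pushed there, with free room before it.
- ring_left (a point): Centre of the left clamp's front ring, 80 mm along y from ring_right; clamp fixed in the rack, size, height and axes as ring_right.

How it is judged (in metres and radians):
At the end, for the whole second after the job is handed in: The long rod passes, from either side, through the front-row ring of all three clamps: each ring centre is within 20 mm of the rod's axis sideways and in height, and lies between the handle's middle and 10 mm short of the tip. It may hang a little askew (x of ring_right in the frame of long_rod_grip between 0 and 0.16 m and y of ring_right in the frame of long_rod_grip between -0.02 and 0.02 m and z of ring_right in the frame of long_rod_grip between -0.02 and 0.02 m and x of ring_mid in the frame of long_rod_grip between 0 and 0.16 m and y of ring_mid in the frame of long_rod_grip between -0.02 and 0.02 m and z of ring_mid in the frame of long_rod_grip between -0.02 and 0.02 m and x of ring_left in the frame of long_rod_grip between 0 and 0.16 m and y of ring_left in the frame of long_rod_grip between -0.02 and 0.02 m and z of ring_left in the frame of long_rod_grip between -0.02 and 0.02 m); the robot touches nothing.
It also fails if it takes over 48 s, if anything falls off the work surface, if the arm or the gripper's body presses on something with over 40 N, if the wrist force passes 120 N, or if a joint passes its speed limit or range.

## Working session

There is one attempt and no reset: what is moved stays moved. The work goes in short steps, Python scripts to look and compute and a tool call to move; the robot and the scene stay as the last step left them, time stands still between calls to the robot, and variables do not carry over. Pictures are saved under pics/ and viewed, and the job is handed in when it is done.

Besides the shell and the picture viewer there is one more tool, called after "Call:" by a JSON object that holds its "name" and its "arguments". drive_tool: Moves the arm, as the interface text tells. Its arguments: {"type":"object","properties":{"moves":{"type":"array","items":{"type":"object","properties":{"dp":{"type":"array","items":{"type":"number"}},"turn":{"type":"number"},"gripper":{"type":"number"}}}}},"required":["moves"]}

```bash
mkdir -p pics; python3 - <<'E'
from bench import env
import cv2
for n in ("side","top"):
    im=env.snapshot(n); cv2.imwrite(f"pics/{n}0.png",im[:,:,::-1])
    c=env.camera_info(n); print(n,c)
    R=cv2.Rodrigues(c["rvec"])[0]; print(-R.T@c["tvec"].reshape(3)); print(R)
s=env.sense(); print(s["time"],s["tcp_pos"],s["tcp_rot"],s["force"],s["gripper_width"])
E
```

```text
side {'K': array([[451.28073049,   0.        , 251.5761577 ],
       [  0.        , 451.28073049, 191.53325603],
       [  0.        ,   0.        ,   1.        ]]), 'D': array([-0.10604358,  0.        ,  0.        ,  0.        ,  0.        ]), 'rvec': array([ 1.93642962, -0.19316789,  0.12866179]), 'tvec': array([-0.48985525,  0.10373183,  0.98378821])}
[ 0.3091526  -0.95749422  0.45407841]
[[ 0.98059144 -0.19604961 -0.00223201]
 [-0.07349563 -0.35700513 -0.9312066 ]
 [ 0.18176585  0.91329726 -0.36448496]]
top {'K': array([[433.09569918,   0.        , 255.65450646],
       [  0.        , 433.09569918, 193.49118321],
       [  0.        ,   0.        ,   1.        ]]), 'D': array([-0.11116366,  0.        ,  0.        ,  0.        ,  0.        ]), 'rvec': array([ 2.060198  , -2.1415721 ,  0.24742732]), 'tvec': array([-0.02524196,  0.52822583,  0.82875101])}
[ 0.32388183 -0.0380315   0.92743846]
[[-3.86900577e-02 -9.99251229e-01 -2.48049965e-04]
 [-9.72869217e-01  3.77252334e-02 -2.28259269e-01]
 [ 2.28097712e-01 -8.59004409e-03 -9.73600352e-01]]
0.1 [ 0.15051199 -0.63182905  0.2495094 ] [[ 9.72797808e-01  2.31655537e-01 -3.70386752e-04]
 [ 2.31655833e-01 -9.72796531e-01  1.57625497e-03]
 [ 4.83724428e-06 -1.61917963e-03 -9.99998689e-01]] [-0.60574151  0.41695882 -0.78566166] 0.08518308525938237
```

View pics/side0.png

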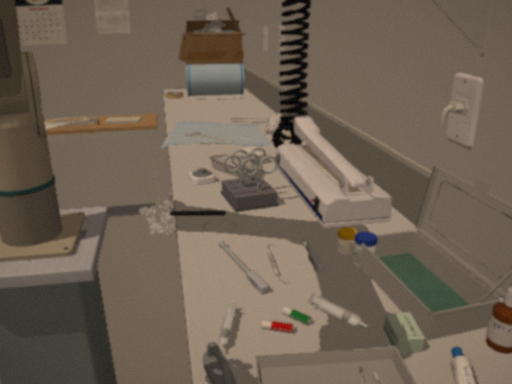

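View pics/top0.png

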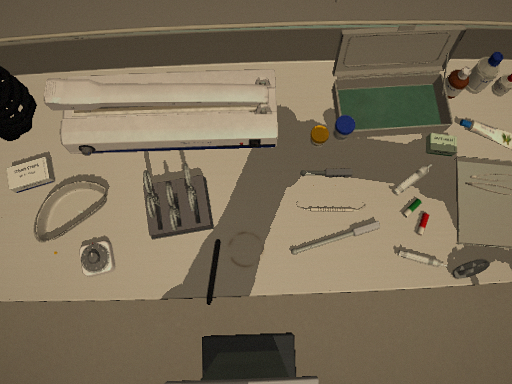

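The long rod lies at top (292,250)–(380,226), with its handle on the right. The short rod is near (325,173), and the rack is around (180,205) with the middle clamp nearer the robot. Next I'll enlarge these.

```bash
python3 - <<'E'
import cv2
t=cv2.imread("pics/top0.png"); s=cv2.imread("pics/side0.png")
def crop(im,x0,y0,w,h,f,n):
    c=im[y0:y0+h,x0:x0+w]; c=cv2.resize(c,None,fx=f,fy=f,interpolation=cv2.INTER_CUBIC); c=cv2.convertScaleAbs(c,alpha=1.4)
    for i in range(0,w,10):
        cv2.line(c,(i*f,0),(i*f,6 if i%50 else 14),(0,255,255),1)
        if (x0+i)%20==0: cv2.putText(c,str(x0+i),(i*f,24),0,.4,(0,255,255),1)
    for i in range(0,h,10):
        cv2.line(c,(0,i*f),(6,i*f),(0,255,255),1)
        if (y0+i)%20==0: cv2.putText(c,str(y0+i),(8,i*f+4),0,.4,(0,255,255),1)
    cv2.imwrite(n,c)
crop(t,130,140,100,100,6,"pics/rack_top.png")
crop(t,280,160,110,100,7,"pics/rod_top.png")
crop(s,200,130,100,90,7,"pics/rack_side.png")
crop(s,210,230,120,70,6,"pics/rod_side.png")
E
```

```text
(no output)
```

View pics/rack_top.png

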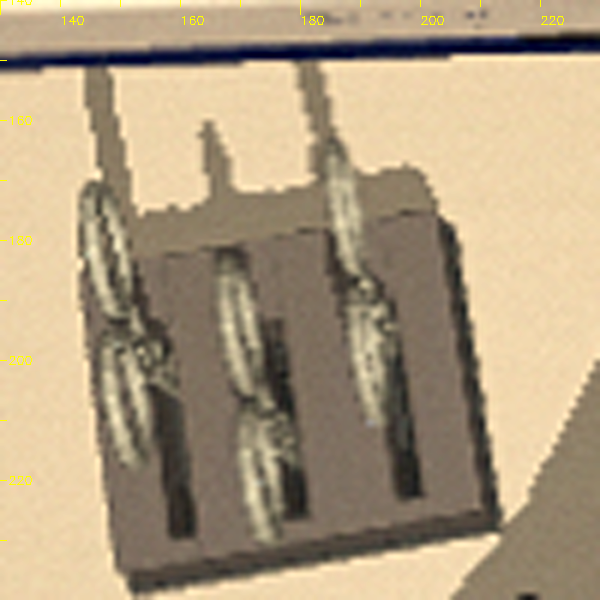

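View pics/rod_top.png

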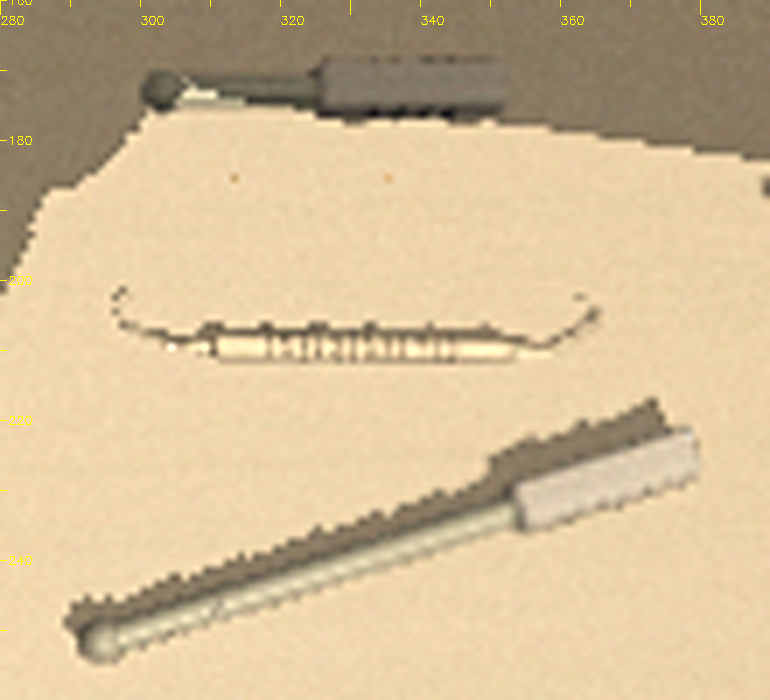

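View pics/rack_side.png

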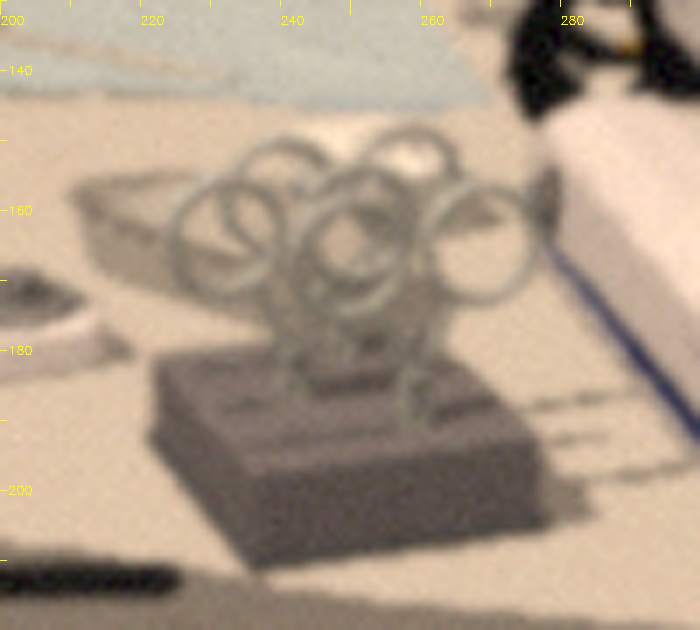

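View pics/rod_side.png

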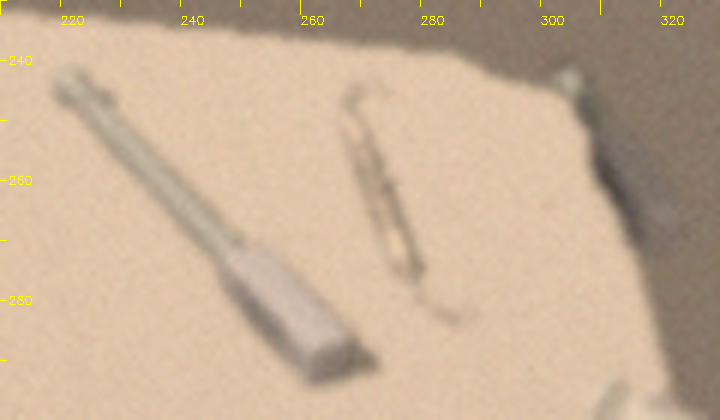

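The middle clamp's front ring is clearly the nearest ring in both views. I'll fit the rack pose to the ring and corner points from both pictures, and compute the rod's pose too.

```bash
cat > h.py <<'E'
import numpy as np, cv2
from bench import env
C={n:env.camera_info(n) for n in ("side","top")}
def proj(n,P):
    c=C[n]; return cv2.projectPoints(np.asarray(P,float).reshape(-1,1,3),c["rvec"],c["tvec"],c["K"],c["D"])[0].reshape(-1,2)
def onplane(n,uv,z):
    c=C[n]; R=cv2.Rodrigues(c["rvec"])[0]; o=-R.T@c["tvec"].reshape(3)
    d=cv2.undistortPoints(np.asarray(uv,float).reshape(-1,1,2),c["K"],c["D"]).reshape(-1,2)
    d=np.c_[d,np.ones(len(d))]@R
    return o+d*((z-o[2])/d[:,2])[:,None]
def crop(im,x0,y0,w,h,f,n,a=1.4):
    c=im[y0:y0+h,x0:x0+w]; c=cv2.resize(c,None,fx=f,fy=f,interpolation=cv2.INTER_CUBIC); c=cv2.convertScaleAbs(c,alpha=a)
    for i in range(0,w,10):
        cv2.line(c,(i*f,0),(i*f,6),(0,255,255),1)
        if (x0+i)%20==0: cv2.putText(c,str(x0+i),(i*f,24),0,.4,(0,255,255),1)
    for i in range(0,h,10):
        cv2.line(c,(0,i*f),(6,i*f),(0,255,255),1)
        if (y0+i)%20==0: cv2.putText(c,str(y0+i),(8,i*f+4),0,.4,(0,255,255),1)
    cv2.imwrite(n,c)
th=np.linspace(0,2*np.pi,60,endpoint=False)
def ring(c,a,r=.024):
    ex=np.array([np.cos(a),np.sin(a),0]); return c+r*np.cos(th)[:,None]*ex+r*np.sin(th)[:,None]*np.array([0,0,1.])
def rack(p):
    x,y,a,off=p[:4]; ex=np.array([np.cos(a),np.sin(a),0]); ey=np.array([-np.sin(a),np.cos(a),0]); r=np.array([x,y,.105])
    f=[r,r+.04*ey-off*ex,r+.08*ey]; return f,[q+.05*ex for q in f],ex,ey
E
python3 - <<'E'
from h import *
from scipy.optimize import least_squares
o=lambda u,f,x0:x0+(np.array(u)+.5)/f-.5
S=lambda u,v:(o(u,7,200),o(v,7,130)); T=lambda u,v:(o(u,6,130),o(v,6,140))
sf=[S(354,255),S(228.5,240),S(287,195)]; sb=[S(481,244),S(362,222),S(410,182)]
tf=[T(378,425),T(265,542),T(130,467)]; tb=[T(335,140),T(230,245),T(92,185)]
def res(p):
    f,b,ex,ey=rack(p); r=[]
    for i in range(3):
        r+=list(proj("side",f[i])[0]-sf[i])+list(proj("side",b[i])[0]-sb[i])
        q=proj("top",ring(f[i],p[2])); r+=list(q[np.argmax(q[:,1])]-tf[i])
        q=proj("top",ring(b[i],p[2])); r+=list(q[np.argmin(q[:,1])]-tb[i])
    return np.array(r)
s=least_squares(res,[.4,.2,-.1,.036]); p=s.x; print(p,np.degrees(p[2])); print(res(p).reshape(3,-1).round(1))
np.save("rack.npy",p)
f,b,ex,ey=rack(p); print(np.round(f,4))
# block top corners
r=f[0]
mid=f[0]+.04*ey+0
for n in("top","side"):
    im=cv2.imread(f"pics/{n}0.png"); im=cv2.resize(im,None,fx=1,fy=1)
    big=cv2.resize(im,None,fx=6,fy=6,interpolation=cv2.INTER_CUBIC)
    for i in range(3):
        for g in (f,b):
            for rr in (.018,.024):
                for q in proj(n,ring(g[i],p[2],rr)): cv2.circle(big,tuple(int(v) for v in (q+.5)*6-.5),1,(0,0,255) if g is f else (255,0,0),-1)
    for z in(0,.04):
        cc=[]
        for dx in(-.045,.065):
            for dy in(-.025,.105): cc.append(np.r_[(r+dx*ex+dy*ey)[:2],z])
        qq=proj(n,cc)
        for a_,b_ in((0,1),(1,3),(3,2),(2,0)): cv2.line(big,*[tuple(int(v) for v in (qq[k]+.5)*6-.5) for k in(a_,b_)],(0,255,0),1)
    x0,y0=(130,140) if n=="top" else (205,140)
    cv2.imwrite(f"pics/ov_{n}.png",cv2.convertScaleAbs(big[y0*6:y0*6+600,x0*6:x0*6+600],alpha=1.4))
# rod: crop coords f=7, x0=280,y0=160
R=lambda u,v:(o(u,7,280),o(v,7,160))
a=onplane("top",[R(608,478)],.012)[0]; # handle mid
t=onplane("top",[R(100,640)],.008)[0]; e1=onplane("top",[R(696,455)],.008)[0]; e0=onplane("top",[R(520,507)],.008)[0]
print("handle",a,"tip ball",t,e0,e1,np.linalg.norm(t-e1),np.linalg.norm(e0-e1))
# side check
D=lambda u,v:(o(u,6,210),o(v,6,230))
print(onplane("side",[D(72,85),D(235,262),D(335,350)],.008))
E
```

```text
[0.51093439 0.08222319 0.12724795 0.03146906] 7.290770478481349
[[-0.7  0.8  0.2  0.4 -0.2  0.5 -0.3 -0.5]
 [ 0.5 -0.4  0.1  0.2  0.2  0.1 -1.   0.5]
 [-0.7  0.4 -0.3  0.4  0.7  0.1  0.3 -1.5]]
[[0.5109 0.0822 0.105 ]
 [0.4746 0.1179 0.105 ]
 [0.5008 0.1616 0.105 ]]
handle [ 0.45335758 -0.28097449  0.012     ] tip ball [ 0.41099269 -0.12224449  0.008     ] [ 0.4461367  -0.25382449  0.008     ] [ 0.45987774 -0.31032421  0.008     ] 0.194328920669684 0.05814666137525647
[[ 0.41111199 -0.12164187  0.008     ]
 [ 0.44476706 -0.24731197  0.008     ]
 [ 0.46422316 -0.30104437  0.008     ]]
```

View pics/ov_top.png

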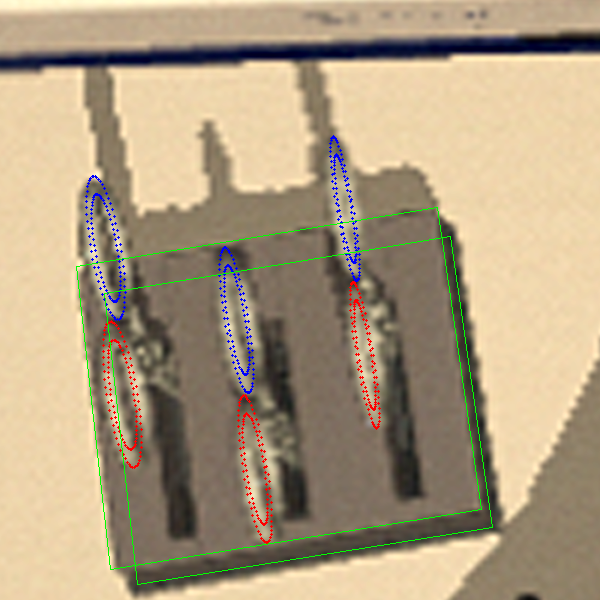

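View pics/ov_side.png

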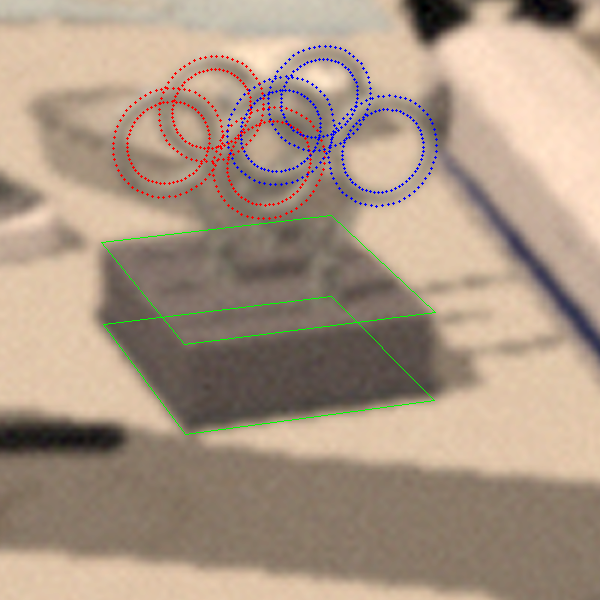

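The model matches both views, and the block edges and slot yaw (7.3°) agree. These are the numbers I'm working with:
- **Right ring:** (0.511, 0.082).
- **Middle ring:** (0.475, 0.118), 31 mm forward of the line.
- **Rod:** handle at about (0.4525, -0.281), yaw 104.5°. Its measured length of 0.201 m matches the long rod.

Next I'll close the gripper and swing over, turning the jaws so they open along the slot.

Call:
{"name": "drive_tool", "arguments": {"moves": [{"dp":[25,29,0],"turn":0.122,"gripper":0},{"dp":[25,29,0],"turn":0.122,"gripper":0},{"dp":[25,29,0],"turn":0.122,"gripper":0},{"dp":[25,29,0],"turn":0.122,"gripper":0},{"dp":[25,29,0],"turn":0.122,"gripper":0},{"dp":[25,29,0],"turn":0.122,"gripper":0},{"dp":[25,29,0],"turn":0.122,"gripper":0},{"dp":[25,29,0],"turn":0.122,"gripper":0}]}}

```text
time: 0.77
tcp_pos: [0.3445, -0.3957, 0.2459]
tcp_rot: [[0.34, 0.94, -0.006], [0.94, -0.34, -0.007], [-0.009, -0.004, -1.0]]
force: [0.7, -1.2, 0.2]
gripper_width: 0.0
```

Call:
{"name": "drive_tool", "arguments": {"moves": [{"dp":[17,37,0],"turn":0.12,"gripper":0},{"dp":[17,37,0],"turn":0.12,"gripper":0},{"dp":[17,37,0],"turn":0.12,"gripper":0},{"dp":[17,37,0],"turn":0.12,"gripper":0},{"dp":[0,40,0],"turn":0,"gripper":0},{"dp":[0,40,0],"turn":0,"gripper":0},{"dp":[0,40,0],"turn":0,"gripper":0},{"dp":[0,40,0],"turn":0,"gripper":0}]}}

```text
time: 1.43
tcp_pos: [0.4176, -0.0782, 0.245]
tcp_rot: [[-0.159, 0.987, 0.004], [0.987, 0.159, -0.007], [-0.008, 0.003, -1.0]]
force: [1.0, 0.6, -0.2]
gripper_width: -0.0
```

Call:
{"name": "drive_tool", "arguments": {"moves": [{"dp":[-4,38,0],"turn":-0.03},{"dp":[-4,38,0]},{"dp":[-4,38,-10]},{"dp":[-4,36,-18]},{"dp":[0,36,-20]},{"dp":[0,0,-35]},{"dp":[0,0,-35]},{"dp":[0,0,-15]}]}}

```text
invalid input
```

```bash
python3 - <<'E'
from h import *
s=env.sense(); print(s["time"],s["tcp_pos"],s["force"],s["gripper_width"])
im=env.snapshot("top")[:,:,::-1]; crop(im,110,130,130,130,6,"pics/push0.png")
im=env.snapshot("side")[:,:,::-1]; crop(im,190,110,110,100,7,"pics/push0s.png")
E
```

```text
1.4333 [ 0.41755378 -0.0781913   0.24499368] [ 0.96701917  0.59551872 -0.2387418 ] -4.470550688542398e-05
```

View pics/push0.png

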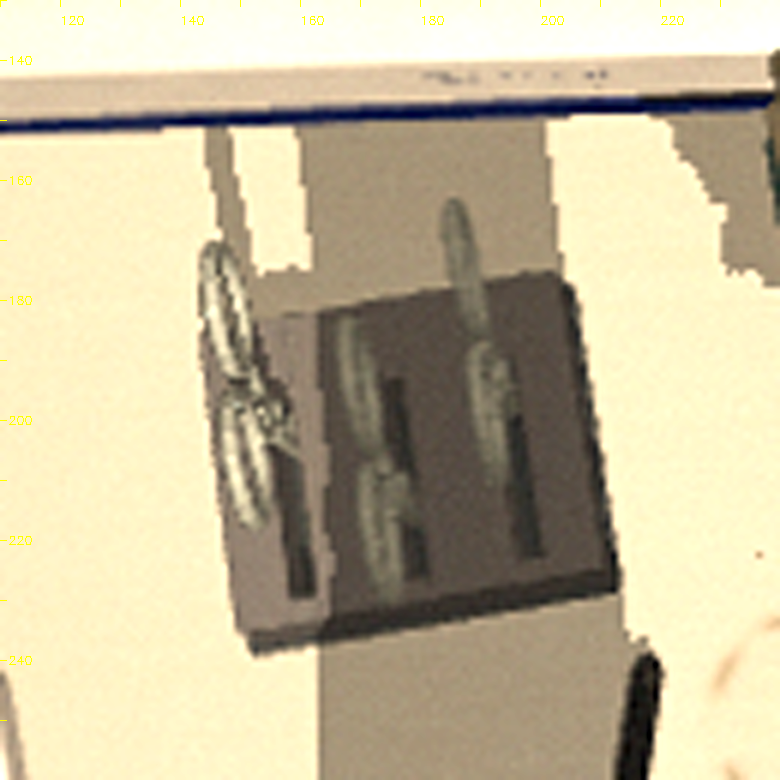

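View pics/push0s.png

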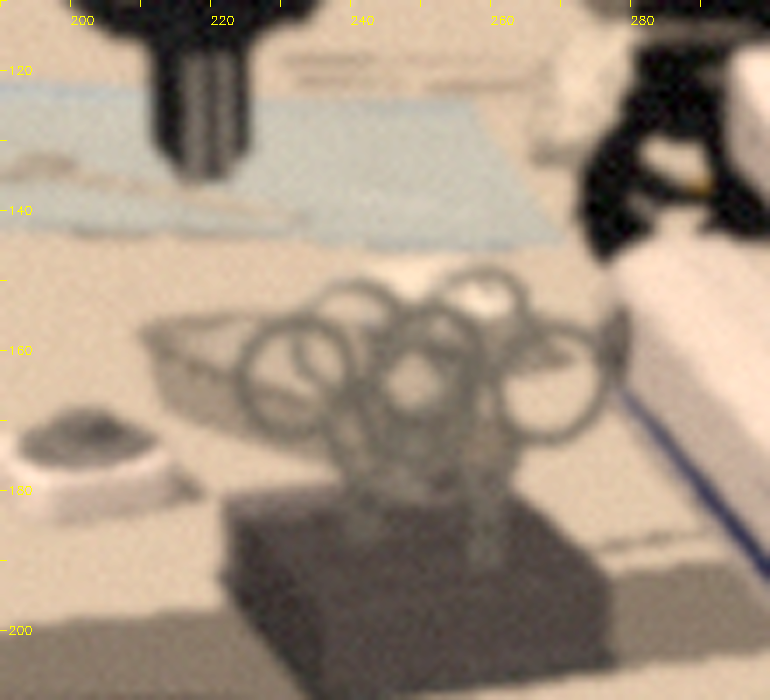

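The move was refused because every row needs all its fields. The pictures show the rings unmoved, and the closed fingers are about 14 px wide, or 29 mm. I'll resend with full rows.

Call:
{"name": "drive_tool", "arguments": {"moves": [{"dp":[-4,38,0],"turn":-0.03,"gripper":0},{"dp":[-4,38,0],"turn":0,"gripper":0},{"dp":[-4,38,-10],"turn":0,"gripper":0},{"dp":[-4,36,-18],"turn":0,"gripper":0},{"dp":[0,36,-20],"turn":0,"gripper":0},{"dp":[0,0,-35],"turn":0,"gripper":0},{"dp":[0,0,-35],"turn":0,"gripper":0},{"dp":[0,0,-15],"turn":0,"gripper":0}]}}

```text
time: 2.2
tcp_pos: [0.4064, 0.1178, 0.1117]
tcp_rot: [[-0.137, 0.99, 0.021], [0.991, 0.137, 0.001], [-0.002, 0.021, -1.0]]
force: [0.9, -1.0, -0.3]
gripper_width: 0.0002
```

```bash
python3 - <<'E'
from h import *
s=env.sense(); print(s["time"],s["tcp_pos"],s["force"],s["gripper_width"]); p=np.load("rack.npy"); f,b,ex,ey=rack(p)
d=s["tcp_pos"]-f[1]; print("along slot",d@ex,"lateral",d@ey)
im=env.snapshot("side")[:,:,::-1]; crop(im,190,110,110,100,7,"pics/push1s.png")
E
```

```text
2.2 [0.40644329 0.11780427 0.11167391] [ 0.85108691 -0.99625487 -0.25920952] 0.0001516149683146514
along slot -0.06766180853083338 lateral 0.008553822259496432
```

View pics/push1s.png

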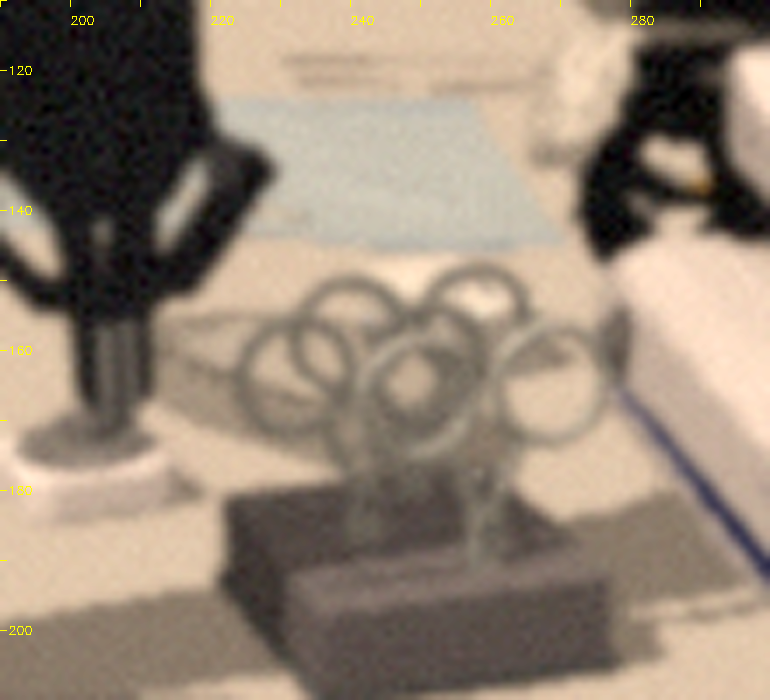

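The fingers stand in front of the middle ring with about 29 mm of free gap, 8.5 mm off to the left. I'll correct that and approach in small steps, watching the force.

Call:
{"name": "drive_tool", "arguments": {"moves": [{"dp":[5,-8,-4],"turn":0,"gripper":0},{"dp":[9,1,0],"turn":0,"gripper":0},{"dp":[8,1,0],"turn":0,"gripper":0},{"dp":[4,0.5,0],"turn":0,"gripper":0}]}}

```text
time: 2.58
tcp_pos: [0.4336, 0.1091, 0.1066]
tcp_rot: [[-0.136, 0.991, 0.016], [0.991, 0.136, -0.003], [-0.005, 0.015, -1.0]]
force: [1.2, -0.6, 0.3]
gripper_width: -0.0001
```

Call:
{"name": "drive_tool", "arguments": {"moves": [{"dp":[6,0.8,0],"turn":0,"gripper":0},{"dp":[6,0.8,0],"turn":0,"gripper":0}]}}

```text
time: 2.75
tcp_pos: [0.4474, 0.1098, 0.1082]
tcp_rot: [[-0.133, 0.991, 0.017], [0.991, 0.133, -0.003], [-0.005, 0.016, -1.0]]
force: [-2.1, 0.3, -1.0]
gripper_width: -0.0001
```

```bash
cat > al.py <<'E'
from h import *
s=env.sense(); p=np.load("rack.npy"); f,b,ex,ey=rack(p)
d=s["tcp_pos"]-f[1]; print(s["time"],s["tcp_pos"].round(4),s["force"].round(1),"along slot",(d@ex).round(4),"lateral",(d@ey).round(4))
E
python3 al.py
```

```text
2.75 [0.4474 0.1098 0.1082] [-2.1  0.3 -1. ] along slot -0.0281 lateral -0.0046
```

Contact: the force along x went from +1.2 to -2.1 N and the clamp is sliding. About 21 mm remains.

Call:
{"name": "drive_tool", "arguments": {"moves": [{"dp":[5,1,0],"turn":0,"gripper":0},{"dp":[5,1,0],"turn":0,"gripper":0},{"dp":[4,1,0],"turn":0,"gripper":0}]}}

```text
time: 3.0
tcp_pos: [0.463, 0.112, 0.1092]
tcp_rot: [[-0.131, 0.991, 0.017], [0.991, 0.131, -0.003], [-0.005, 0.016, -1.0]]
force: [-1.6, -1.1, -2.1]
gripper_width: -0.0
```

Call:
{"name": "drive_tool", "arguments": {"moves": [{"dp":[2,0.5,0],"turn":0,"gripper":0},{"dp":[2,0.5,0],"turn":0,"gripper":0}]}}

```text
time: 3.17
tcp_pos: [0.4676, 0.1127, 0.1093]
tcp_rot: [[-0.131, 0.991, 0.017], [0.991, 0.131, -0.004], [-0.006, 0.016, -1.0]]
force: [-0.8, -1.4, -1.7]
gripper_width: 0.0
```

```bash
python3 al.py
```

```text
3.1667 [0.4676 0.1127 0.1093] [-0.8 -1.4 -1.7] along slot -0.0076 lateral -0.0043
```

Call:
{"name": "drive_tool", "arguments": {"moves": [{"dp":[2,0.3,0],"turn":0,"gripper":0},{"dp":[2,0.3,0],"turn":0,"gripper":0}]}}

```text
time: 3.33
tcp_pos: [0.469, 0.1128, 0.109]
tcp_rot: [[-0.131, 0.991, 0.011], [0.991, 0.131, -0.006], [-0.008, 0.01, -1.0]]
force: [-7.9, 0.5, 4.7]
gripper_width: -0.0005
```

Call:
{"name": "drive_tool", "arguments": {"moves": [{"dp":[2,0.3,0],"turn":0,"gripper":0},{"dp":[2,0.3,0],"turn":0,"gripper":0}]}}

```text
time: 3.5
tcp_pos: [0.4689, 0.1127, 0.1088]
tcp_rot: [[-0.133, 0.991, 0.004], [0.991, 0.133, -0.01], [-0.01, 0.002, -1.0]]
force: [-5.2, -0.3, 4.5]
gripper_width: -0.0003
```

```bash
python3 al.py
```

```text
3.5 [0.4689 0.1127 0.1088] [-5.2 -0.3  4.5] along slot -0.0064 lateral -0.0044
```

The arm stalled within 1 mm of where the stop should be, at about 8 N. I'll back off, rise, and move over the rod while opening.

Call:
{"name": "drive_tool", "arguments": {"moves": [{"dp":[-20,-3,0],"turn":0,"gripper":0},{"dp":[-15,-2,10],"turn":0,"gripper":0},{"dp":[0,-15,35],"turn":0,"gripper":0},{"dp":[0,-28,28],"turn":0,"gripper":20},{"dp":[3,-40,0],"turn":0,"gripper":50},{"dp":[3,-40,0],"turn":0,"gripper":50},{"dp":[3,-40,0],"turn":0.06,"gripper":50},{"dp":[3,-40,0],"turn":0.06,"gripper":50}]}}

```text
time: 4.17
tcp_pos: [0.452, -0.0874, 0.1886]
tcp_rot: [[-0.282, 0.959, 0.024], [0.959, 0.282, 0.001], [-0.006, 0.024, -1.0]]
force: [1.6, 0.3, 0.3]
gripper_width: 0.0498
```

```bash
python3 - <<'E'
from h import *
s=env.sense(); print(s["time"],s["tcp_pos"].round(4),s["force"].round(1),s["gripper_width"])
y=s["tcp_rot"][:,1]; print(np.degrees(np.arctan2(y[1],y[0])))
im=env.snapshot("side")[:,:,::-1]; crop(im,200,120,90,90,7,"pics/p2s.png")
im=env.snapshot("top")[:,:,::-1]; crop(im,130,140,100,100,7,"pics/p2t.png")
E
```

```text
4.1667 [ 0.452  -0.0874  0.1886] [1.6 0.3 0.3] 0.04975589043210165
16.39292735386478
```

View pics/p2s.png

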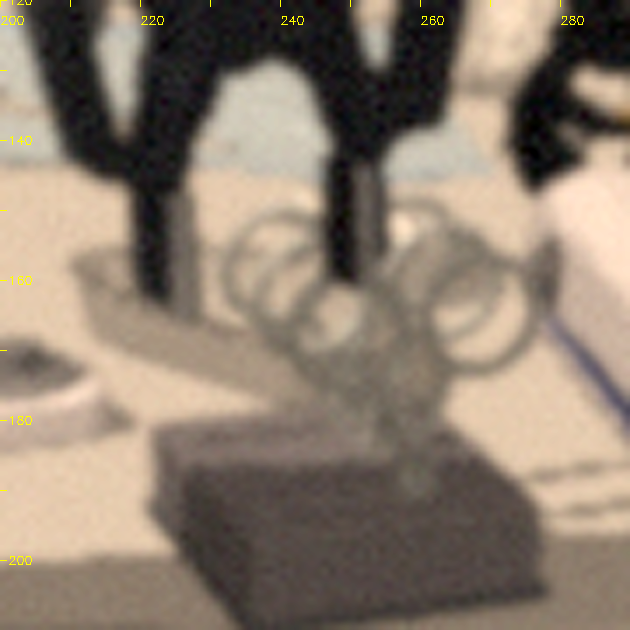

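View pics/p2t.png

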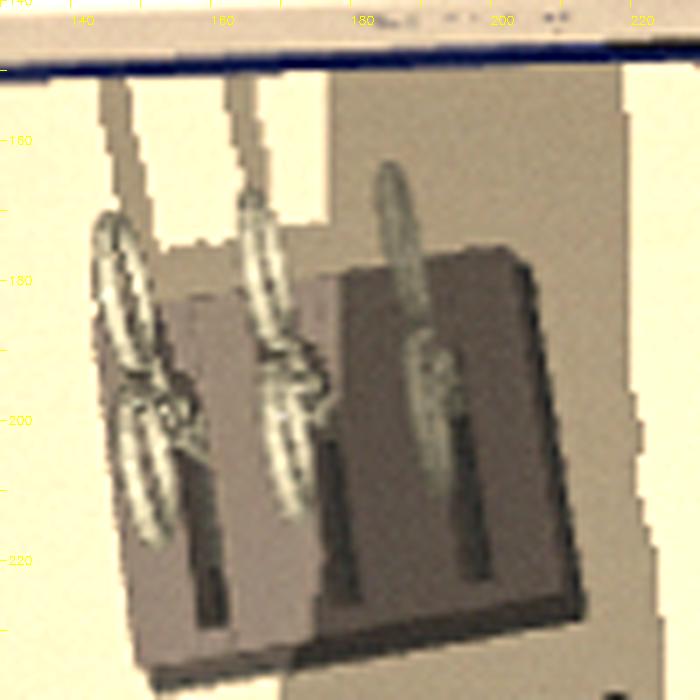

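The front edges of the three rings now lie on one straight line in the top view: (150,217), (172,213.5) and (191,210.5). Next is the rod handle.

Call:
{"name": "drive_tool", "arguments": {"moves": [{"dp":[0,-38,0],"turn":-0.033,"gripper":40},{"dp":[0,-38,0],"turn":0,"gripper":40},{"dp":[0,-38,-15],"turn":0,"gripper":40},{"dp":[0,-38,-25],"turn":0,"gripper":40},{"dp":[0,-36,-30],"turn":0,"gripper":40},{"dp":[0,0,-25],"turn":0,"gripper":40}]}}

```text
time: 4.77
tcp_pos: [0.4608, -0.2801, 0.1032]
tcp_rot: [[-0.231, 0.972, 0.05], [0.973, 0.232, -0.013], [-0.024, 0.046, -0.999]]
force: [0.1, -0.7, 0.5]
gripper_width: 0.0398
```

```bash
python3 - <<'E'
from h import *
s=env.sense(); print(s["time"],s["tcp_pos"].round(4),s["force"].round(1),s["gripper_width"])
y=s["tcp_rot"][:,1]; print(np.degrees(np.arctan2(y[1],y[0])),s["tcp_rot"][:,2])
im=env.snapshot("side")[:,:,::-1]; crop(im,190,200,140,110,5,"pics/g0s.png")
E
```

```text
4.7667 [ 0.4608 -0.2801  0.1032] [ 0.1 -0.7  0.5] 0.03981141122821685
13.404797619962949 [ 0.04995545 -0.0128557  -0.99866871]
```

View pics/g0s.png

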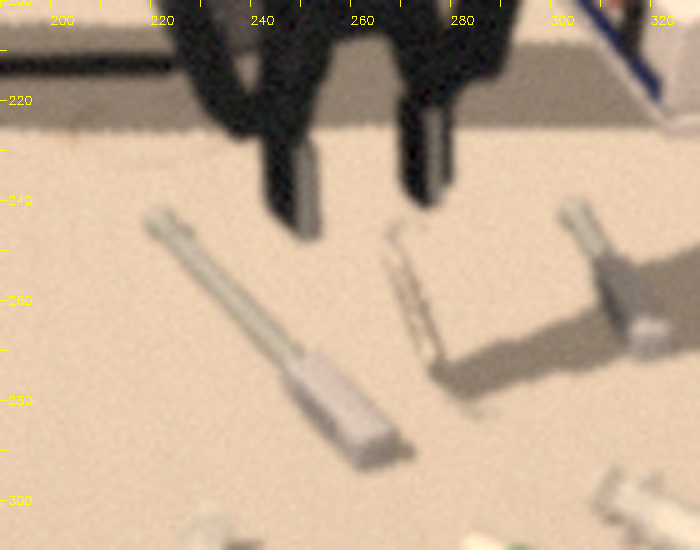

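The fingers are open above the handle, offset as expected, and the path down is clear of the small probe. I'll descend.

Call:
{"name": "drive_tool", "arguments": {"moves": [{"dp":[-9,1,-10],"turn":0.02,"gripper":40},{"dp":[0,0,-20],"turn":0,"gripper":40},{"dp":[0,0,-20],"turn":0,"gripper":40},{"dp":[0,0,-15],"turn":0,"gripper":40}]}}

```text
time: 5.15
tcp_pos: [0.4542, -0.2727, 0.0342]
tcp_rot: [[-0.254, 0.966, 0.052], [0.967, 0.254, -0.006], [-0.019, 0.049, -0.999]]
force: [-0.5, 0.4, -0.5]
gripper_width: 0.0401
```

```bash
python3 - <<'E'
from h import *
s=env.sense(); print(s["time"],s["tcp_pos"].round(4),s["force"].round(1),s["gripper_width"])
y=s["tcp_rot"][:,1]; print(np.degrees(np.arctan2(y[1],y[0])),s["tcp_rot"][:,2])
im=env.snapshot("side")[:,:,::-1]; crop(im,200,210,120,100,6,"pics/g1s.png")
E
```

```text
5.15 [ 0.4542 -0.2727  0.0342] [-0.5  0.4 -0.5] 0.04014982450621562
14.748721648083833 [ 0.05178046 -0.00561306 -0.99864272]
```

View pics/g1s.png

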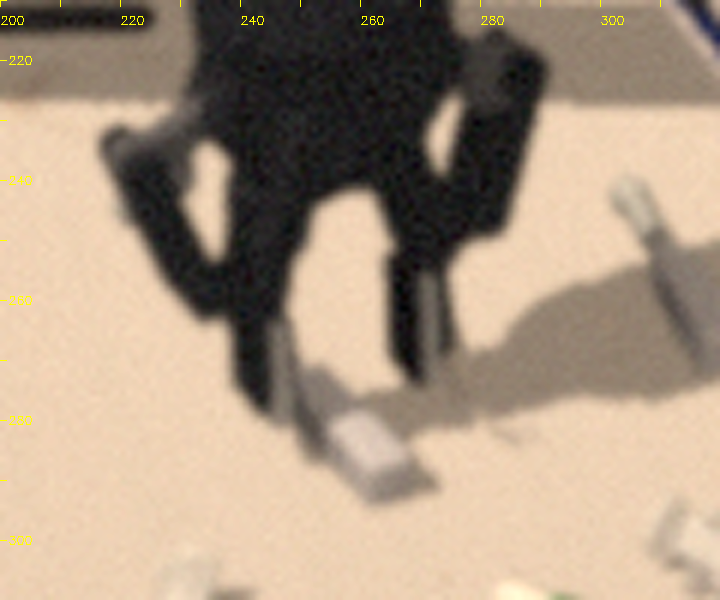

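Call:
{"name": "drive_tool", "arguments": {"moves": [{"dp":[-2,-5,-6],"turn":0,"gripper":40},{"dp":[0,0,-2],"turn":0,"gripper":40},{"dp":[0,0,0],"turn":0,"gripper":25},{"dp":[0,0,0],"turn":0,"gripper":25}]}}

```text
time: 5.53
tcp_pos: [0.4546, -0.2744, 0.0257]
tcp_rot: [[-0.259, 0.965, 0.053], [0.966, 0.259, -0.003], [-0.017, 0.05, -0.999]]
force: [0.5, -0.3, 0.0]
gripper_width: 0.0248
```

```bash
python3 - <<'E'
from h import *
print(env.tips_ahead)
s=env.sense(); print(s["time"],s["tcp_pos"].round(4),s["force"].round(1),s["gripper_width"])
y=s["tcp_rot"][:,1]; print(np.degrees(np.arctan2(y[1],y[0])),s["tcp_rot"][:,2])
im=env.snapshot("side")[:,:,::-1]; crop(im,220,240,80,60,9,"pics/g2s.png")
E
```

```text
0.019
5.5333 [ 0.4546 -0.2744  0.0257] [ 0.5 -0.3  0. ] 0.02476711344030999
15.041831773325809 [ 0.05256983 -0.00329615 -0.99861181]
```

View pics/g2s.png

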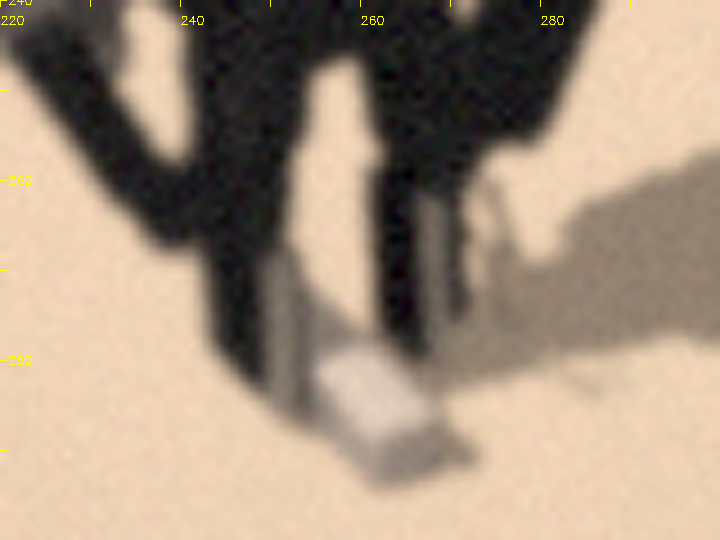

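The handle lies between the pads, so I'll lower a little and close.

Call:
{"name": "drive_tool", "arguments": {"moves": [{"dp":[-3,0,-3],"turn":0,"gripper":25},{"dp":[0,0,0],"turn":0,"gripper":10},{"dp":[0,0,0],"turn":0,"gripper":5},{"dp":[0,0,0],"turn":0,"gripper":0},{"dp":[0,0,0],"turn":0,"gripper":0},{"dp":[0,0,0],"turn":0,"gripper":0}]}}

```text
time: 6.08
tcp_pos: [0.4524, -0.2753, 0.0249]
tcp_rot: [[-0.258, 0.965, 0.056], [0.966, 0.258, -0.005], [-0.02, 0.053, -0.998]]
force: [0.4, 0.4, -0.6]
gripper_width: 0.0139
```

Call:
{"name": "drive_tool", "arguments": {"moves": [{"dp":[0,0,10],"turn":0,"gripper":0},{"dp":[0,0,20],"turn":0,"gripper":0},{"dp":[0,0,25],"turn":0,"gripper":0},{"dp":[0,0,25],"turn":0,"gripper":0},{"dp":[0,0,20],"turn":-0.06,"gripper":0},{"dp":[0,0,8],"turn":-0.07,"gripper":0},{"dp":[0,0,0],"turn":0,"gripper":0}]}}

```text
time: 6.67
tcp_pos: [0.4508, -0.2739, 0.1401]
tcp_rot: [[-0.127, 0.99, 0.053], [0.992, 0.128, -0.01], [-0.017, 0.052, -0.999]]
force: [0.0, 0.4, -0.6]
gripper_width: 0.0139
```

```bash
python3 - <<'E'
from h import *
s=env.sense(); print(s["time"],s["tcp_pos"].round(4),s["force"].round(1),s["gripper_width"])
y=s["tcp_rot"][:,1]; print(np.degrees(np.arctan2(y[1],y[0])),s["tcp_rot"][:,2])
im=env.snapshot("side")[:,:,::-1]; cv2.imwrite("pics/l0s_raw.png",im); crop(im,190,190,120,90,6,"pics/l0s.png")
im=env.snapshot("top")[:,:,::-1]; cv2.imwrite("pics/l0t_raw.png",im);crop(im,230,150,160,120,5,"pics/l0t.png")
E
```

```text
6.6667 [ 0.4508 -0.2739  0.1401] [ 0.   0.4 -0.6] 0.013876002420890548
7.3479707642401975 [ 0.05332679 -0.00989901 -0.99852805]
```

View pics/l0s.png

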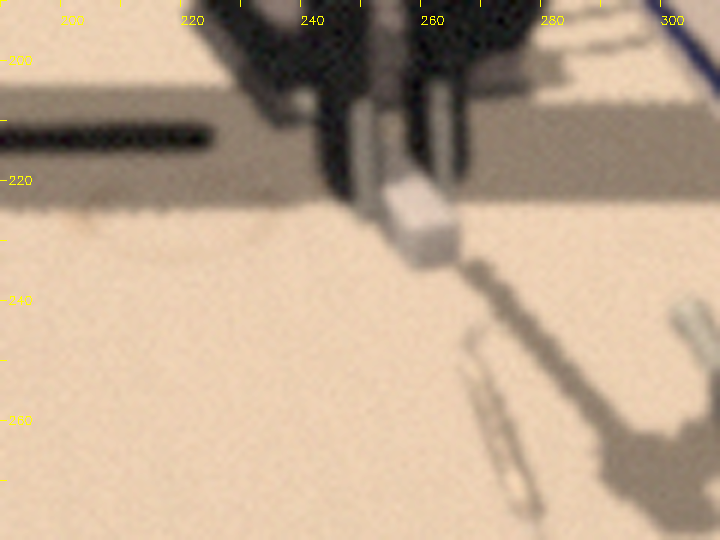

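View pics/l0t.png

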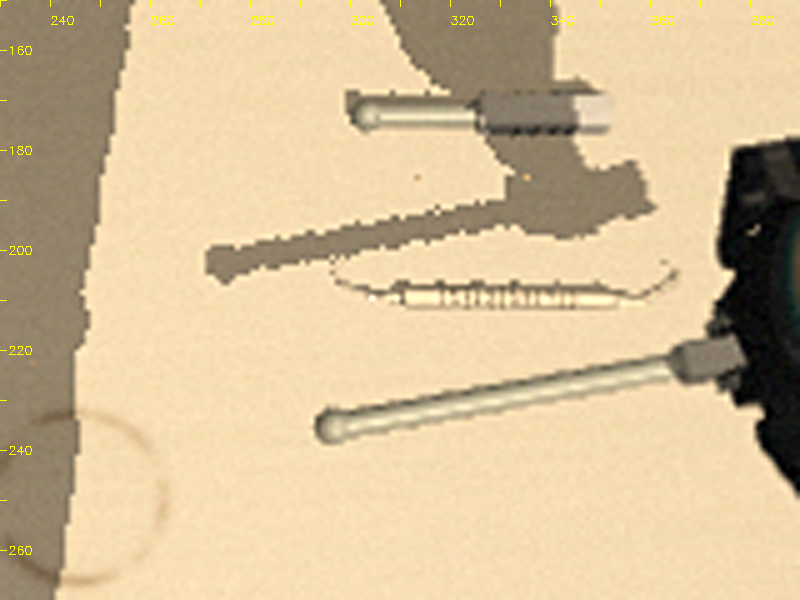

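The rod is held with a 13.9 mm opening and is clear of the worktop. In the top view the ball is at (296.3,234.9) and the handle/shaft junction at (364,221.8). From these I'll work out its yaw and pitch.

```bash
python3 - <<'E'
from h import *
from scipy.optimize import least_squares
s=env.sense(); t=s["tcp_pos"]; 
o=lambda u,f,x0:x0+(np.array(u)+.5)/f-.5
B=np.array([o(333,5,230),o(426,5,150)]); J=np.array([o(672,5,230),o(361,5,150)])
# candidate z_ball
for zj in(.118,.123,.128):
  j=onplane("top",[J],zj)[0]
  for zb in (.11,.115,.12,.125,.13,.135):
    b=onplane("top",[B],zb)[0]; d=b-j
    print(zj,zb,np.linalg.norm(d).round(4),"yaw-90",(np.degrees(np.arctan2(d[1],d[0]))-90).round(2), j.round(4),b.round(4))
# side end face
E=[o(425,6,190),o(245,6,190)]
for z in(.118,.123,.128): print(onplane("side",[E],z))
E
```

```text
0.118 0.11 0.1317 yaw-90 8.01 [ 0.4502 -0.2492  0.118 ] [ 0.4319 -0.1191  0.11  ]
0.118 0.115 0.132 yaw-90 8.27 [ 0.4502 -0.2492  0.118 ] [ 0.4312 -0.1186  0.115 ]
0.118 0.12 0.1326 yaw-90 8.52 [ 0.4502 -0.2492  0.118 ] [ 0.4305 -0.1181  0.12  ]
0.118 0.125 0.1334 yaw-90 8.77 [ 0.4502 -0.2492  0.118 ] [ 0.4299 -0.1176  0.125 ]
0.118 0.13 0.1343 yaw-90 9.02 [ 0.4502 -0.2492  0.118 ] [ 0.4292 -0.1171  0.13  ]
0.118 0.135 0.1354 yaw-90 9.26 [ 0.4502 -0.2492  0.118 ] [ 0.4286 -0.1166  0.135 ]
0.123 0.11 0.1307 yaw-90 7.75 [ 0.4494 -0.2479  0.123 ] [ 0.4319 -0.1191  0.11  ]
0.123 0.115 0.1309 yaw-90 8.01 [ 0.4494 -0.2479  0.123 ] [ 0.4312 -0.1186  0.115 ]
0.123 0.12 0.1312 yaw-90 8.27 [ 0.4494 -0.2479  0.123 ] [ 0.4305 -0.1181  0.12  ]
0.123 0.125 0.1318 yaw-90 8.52 [ 0.4494 -0.2479  0.123 ] [ 0.4299 -0.1176  0.125 ]
0.123 0.13 0.1326 yaw-90 8.77 [ 0.4494 -0.2479  0.123 ] [ 0.4292 -0.1171  0.13  ]
0.123 0.135 0.1335 yaw-90 9.02 [ 0.4494 -0.2479  0.123 ] [ 0.4286 -0.1166  0.135 ]
0.128 0.11 0.1299 yaw-90 7.49 [ 0.4486 -0.2466  0.128 ] [ 0.4319 -0.1191  0.11  ]
0.128 0.115 0.1299 yaw-90 7.75 [ 0.4486 -0.2466  0.128 ] [ 0.4312 -0.1186  0.115 ]
0.128 0.12 0.13 yaw-90 8.01 [ 0.4486 -0.2466  0.128 ] [ 0.4305 -0.1181  0.12  ]
0.128 0.125 0.1304 yaw-90 8.27 [ 0.4486 -0.2466  0.128 ] [ 0.4299 -0.1176  0.125 ]
0.128 0.13 0.131 yaw-90 8.52 [ 0.4486 -0.2466  0.128 ] [ 0.4292 -0.1171  0.13  ]
0.128 0.135 0.1317 yaw-90 8.77 [ 0.4486 -0.2466  0.128 ] [ 0.4286 -0.1166  0.135 ]
[[ 0.45621739 -0.29364283  0.118     ]]
[[ 0.45402943 -0.30351927  0.123     ]]
[[ 0.45184148 -0.3133957   0.128     ]]
```

```bash
python3 - <<'E'
import cv2
im=cv2.imread("pics/l0s_raw.png"); from h import crop
crop(im,225,170,60,70,8,"pics/l0s_z.png",1.8)
E
```

```text
(no output)
```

View pics/l0s_z.png

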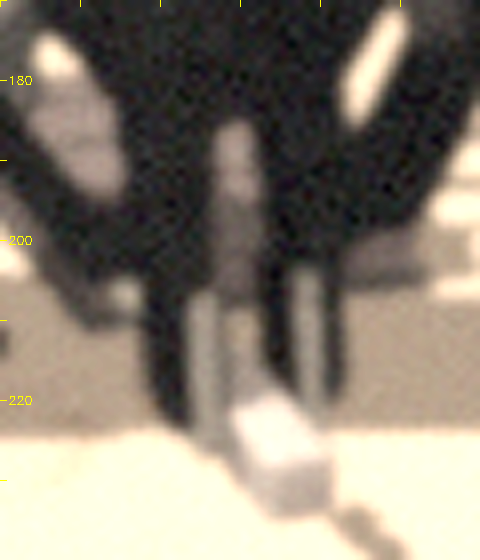

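The rod is level within error: ball and handle both near z = 0.123, axis 17 mm below the TCP, length consistent. Its yaw matches the ring line. I'll move to just before the right ring.

Call:
{"name": "drive_tool", "arguments": {"moves": [{"dp":[21,25,0],"turn":0,"gripper":0},{"dp":[21,25,0],"turn":0,"gripper":0},{"dp":[21,25,0],"turn":0,"gripper":0},{"dp":[17,25,-5],"turn":0,"gripper":0},{"dp":[3,25,-5],"turn":0,"gripper":0},{"dp":[0,15,-5],"turn":0,"gripper":0},{"dp":[0,0,0],"turn":0,"gripper":0}]}}

```text
time: 7.35
tcp_pos: [0.53, -0.1298, 0.116]
tcp_rot: [[-0.135, 0.99, 0.039], [0.991, 0.136, -0.006], [-0.012, 0.037, -0.999]]
force: [-0.3, -0.2, -0.3]
gripper_width: 0.0144
```

```bash
cat > st.py <<'E'
from h import *
import sys
s=env.sense(); p=np.load("rack.npy"); f,b,ex,ey=rack(p); R=s["tcp_rot"]
print(s["time"],s["tcp_pos"].round(4),s["force"].round(1),round(s["gripper_width"],4))
y=R[:,1]; print("jaw yaw",np.degrees(np.arctan2(y[1],y[0])).round(2),"z",R[:,2].round(3),"x",R[:,0].round(3))
c=s["tcp_pos"]+.017*R[:,2]; a=R[:,0]   # axis point & direction
for i,n in enumerate("RL"):
    q=f[0]+i*.08*ey; k=(q-c)@a; e=c+k*a-q; print(n,"ahead of grip",k.round(4),"err x",(e@ex).round(4),"err z",e[2].round(4))
E
python3 st.py; python3 - <<'E'
from h import *
im=env.snapshot("side")[:,:,::-1]; cv2.imwrite("pics/i0s_raw.png",im); crop(im,200,120,100,90,7,"pics/i0s.png")
im=env.snapshot("top")[:,:,::-1]; cv2.imwrite("pics/i0t_raw.png",im);crop(im,140,140,150,110,5,"pics/i0t.png")
E
```

```text
7.35 [ 0.53   -0.1298  0.116 ] [-0.3 -0.2 -0.3] 0.0144
jaw yaw 7.81 z [ 0.039 -0.006 -0.999] x [-0.135  0.991 -0.012]
R ahead of grip 0.2128 err x -0.0092 err z -0.0085
L ahead of grip 0.2928 err x -0.0099 err z -0.0094
```

View pics/i0s.png

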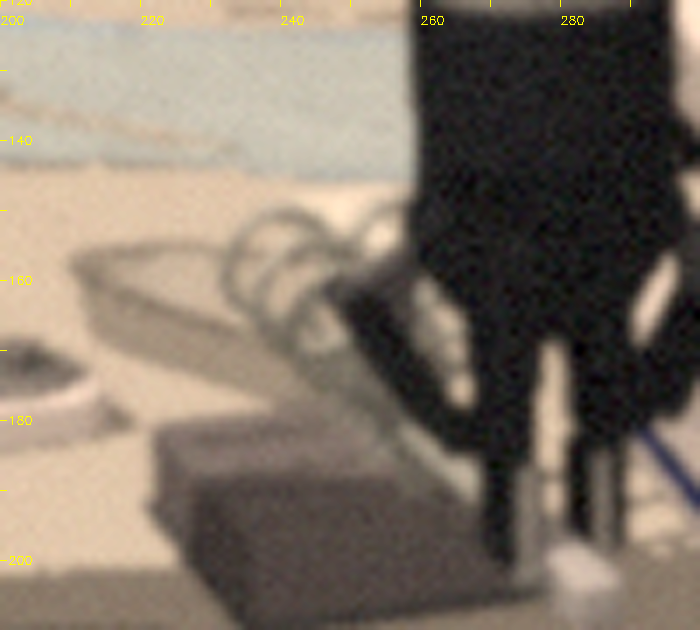

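View pics/i0t.png

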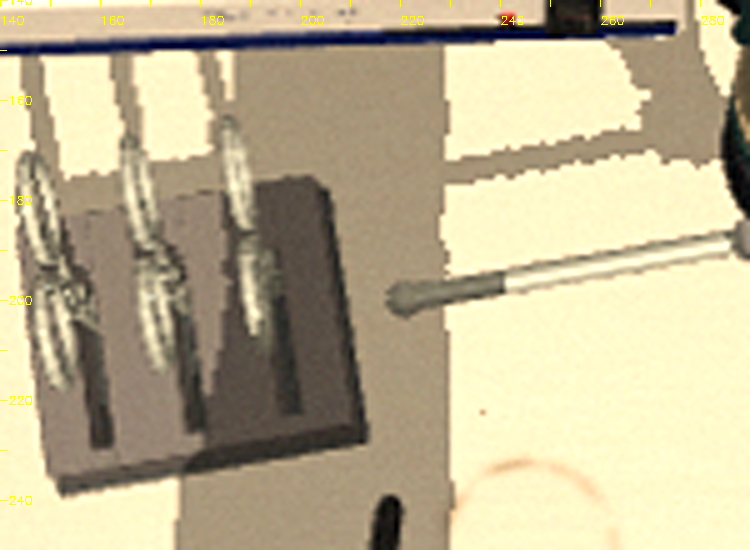

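```bash
python3 - <<'E'
from h import *
s=env.sense(); R=s["tcp_rot"]; c=s["tcp_pos"]+.017*R[:,2]; a=R[:,0]
p=np.load("rack.npy"); f,b,ex,ey=rack(p); f[1]=f[0]+.04*ey; b[1]=f[1]+.05*ex
print("pred ball",proj("top",c+.158*a), "junction",proj("top",c+.025*a))
for n,x0,y0,k in(("top",140,140,5),("side",200,120,7)):
    im=cv2.imread(f"pics/i0{n[0]}_raw.png"); big=cv2.convertScaleAbs(cv2.resize(im,None,fx=k,fy=k,interpolation=cv2.INTER_CUBIC),alpha=1.4)
    pt=lambda q:tuple(int(v) for v in (q+.5)*k-.5)
    for i in range(3):
        for rr in(.018,.024):
            for q in proj(n,ring(f[i],p[2],rr)): cv2.circle(big,pt(q),1,(0,0,255),-1)
    qs=proj(n,[c+t*a for t in(-.035,.165,.26)])
    cv2.line(big,pt(qs[0]),pt(qs[1]),(255,0,0),1); cv2.line(big,pt(qs[1]),pt(qs[2]),(0,200,0),1)
    cv2.imwrite(f"pics/i0{n[0]}_ov.png",big[y0*k:y0*k+ (550 if n=="top" else 630),x0*k:x0*k+750])
E
```

```text
pred ball [[221.3015571  199.06425306]] junction [[287.92077149 187.72722268]]
```

View pics/i0t_ov.png

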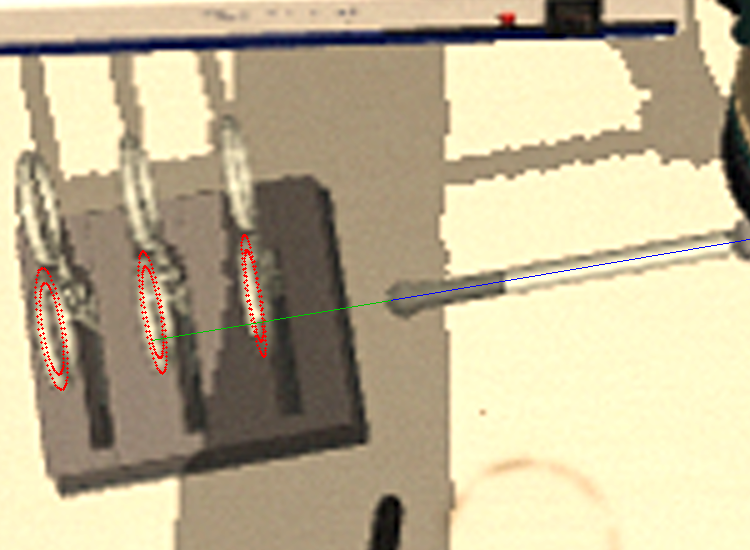

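View pics/i0s_ov.png

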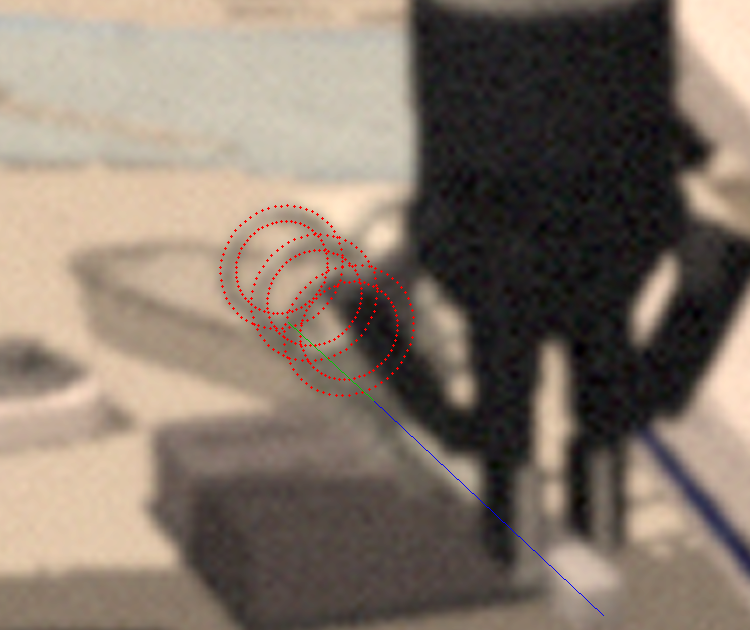

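The predicted rod line matches the picture to about 1 px, so I trust the relative errors: the rod is 9 mm too near the robot and 9 mm too low. I'll correct both before going in.

Call:
{"name": "drive_tool", "arguments": {"moves": [{"dp":[5,0,5],"turn":-0.008,"gripper":0},{"dp":[5,0,5],"turn":0,"gripper":0},{"dp":[0,0,0],"turn":0,"gripper":0}]}}

```text
time: 7.7
tcp_pos: [0.539, -0.139, 0.1269]
tcp_rot: [[-0.117, 0.992, 0.036], [0.993, 0.118, -0.012], [-0.016, 0.034, -0.999]]
force: [-0.0, -0.4, 1.1]
gripper_width: 0.0142
```

```bash
python3 st.py
```

```text
7.7 [ 0.539  -0.139   0.1269] [-0.  -0.4  1.1] 0.0142
jaw yaw 6.78 z [ 0.036 -0.012 -0.999] x [-0.117  0.993 -0.016]
R ahead of grip 0.2233 err x 0.0025 err z 0.0012
L ahead of grip 0.3033 err x 0.0032 err z -0.0001
```

Errors are now 2.5 mm and 1 mm, well inside the 11 mm clearance. I'll start threading along the ring line.

Call:
{"name": "drive_tool", "arguments": {"moves": [{"dp":[-2.5,12,0],"turn":0.004,"gripper":0},{"dp":[-2,12,0],"turn":0.004,"gripper":0},{"dp":[-1.6,12,0],"turn":0,"gripper":0}]}}

```text
time: 7.95
tcp_pos: [0.5328, -0.1073, 0.1277]
tcp_rot: [[-0.115, 0.993, 0.038], [0.993, 0.116, -0.015], [-0.02, 0.036, -0.999]]
force: [0.5, 0.6, -1.4]
gripper_width: 0.0139
```

```bash
python3 st.py
```

```text
7.95 [ 0.5328 -0.1073  0.1277] [ 0.5  0.6 -1.4] 0.0139
jaw yaw 6.67 z [ 0.038 -0.015 -0.999] x [-0.115  0.993 -0.02 ]
R ahead of grip 0.1912 err x 0.0005 err z 0.002
L ahead of grip 0.2712 err x 0.0014 err z 0.0004
```

Call:
{"name": "drive_tool", "arguments": {"moves": [{"dp":[-1.6,12,0],"turn":0.005,"gripper":0},{"dp":[-1.6,12,0],"turn":0,"gripper":0},{"dp":[-1.6,12,0],"turn":0,"gripper":0},{"dp":[-1.6,12,0],"turn":0,"gripper":0}]}}

```text
time: 8.28
tcp_pos: [0.5241, -0.052, 0.128]
tcp_rot: [[-0.125, 0.992, 0.037], [0.992, 0.125, -0.014], [-0.018, 0.035, -0.999]]
force: [0.2, -0.2, -0.8]
gripper_width: 0.0143
```

```bash
python3 st.py; python3 - <<'E'
from h import *
im=env.snapshot("side")[:,:,::-1]; crop(im,200,130,100,80,7,"pics/i1s.png")
im=env.snapshot("top")[:,:,::-1]; crop(im,140,150,100,80,7,"pics/i1t.png")
E
```

```text
8.2833 [ 0.5241 -0.052   0.128 ] [ 0.2 -0.2 -0.8] 0.0143
jaw yaw 7.2 z [ 0.037 -0.014 -0.999] x [-0.125  0.992 -0.018]
R ahead of grip 0.1352 err x -0.0031 err z 0.0036
L ahead of grip 0.2152 err x -0.0029 err z 0.0021
```

View pics/i1s.png

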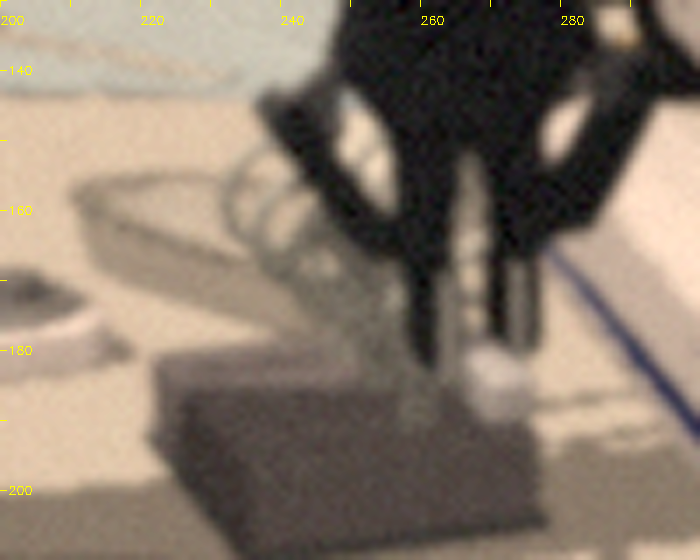

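View pics/i1t.png

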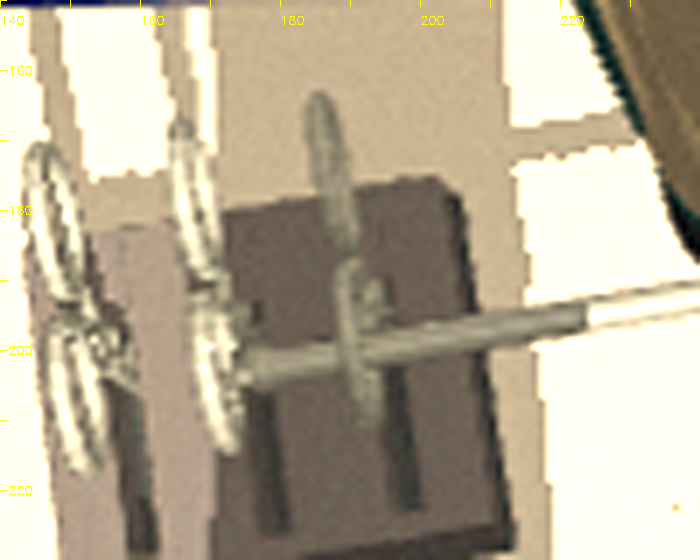

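The rod passes under the top of the right ring at (190,200), so it is threaded, and the ball is entering the middle ring near (173,203). I'll continue with a small correction in x and z.

Call:
{"name": "drive_tool", "arguments": {"moves": [{"dp":[-1,11,-1.5],"turn":0,"gripper":0},{"dp":[-1,11,-1],"turn":0,"gripper":0},{"dp":[-1.2,11,-0.5],"turn":0,"gripper":0}]}}

```text
time: 8.63
tcp_pos: [0.5203, -0.0174, 0.1252]
tcp_rot: [[-0.128, 0.991, 0.037], [0.992, 0.128, -0.015], [-0.02, 0.035, -0.999]]
force: [0.3, -0.1, -0.3]
gripper_width: 0.0141
```

```bash
python3 st.py
```

```text
8.6333 [ 0.5203 -0.0174  0.1252] [ 0.3 -0.1 -0.3] 0.0141
jaw yaw 7.37 z [ 0.037 -0.015 -0.999] x [-0.128  0.992 -0.02 ]
R ahead of grip 0.1004 err x -0.0028 err z 0.0012
L ahead of grip 0.1804 err x -0.0029 err z -0.0003
```

Call:
{"name": "drive_tool", "arguments": {"moves": [{"dp":[-0.5,11,0],"turn":0,"gripper":0},{"dp":[-0.8,11,0],"turn":0,"gripper":0},{"dp":[-1,10,0],"turn":0,"gripper":0}]}}

```text
time: 8.88
tcp_pos: [0.5171, 0.0168, 0.1249]
tcp_rot: [[-0.128, 0.991, 0.036], [0.992, 0.129, -0.016], [-0.02, 0.034, -0.999]]
force: [1.1, 1.1, -1.4]
gripper_width: 0.0144
```

```bash
python3 st.py; python3 - <<'E'
from h import *
im=env.snapshot("top")[:,:,::-1]; crop(im,120,150,100,80,7,"pics/i2t.png")
E
```

```text
8.8833 [0.5171 0.0168 0.1249] [ 1.1  1.1 -1.4] 0.0144
jaw yaw 7.39 z [ 0.036 -0.016 -0.999] x [-0.128  0.992 -0.02 ]
R ahead of grip 0.0661 err x -0.0017 err z 0.0016
L ahead of grip 0.1461 err x -0.0017 err z -0.0
```

View pics/i2t.png

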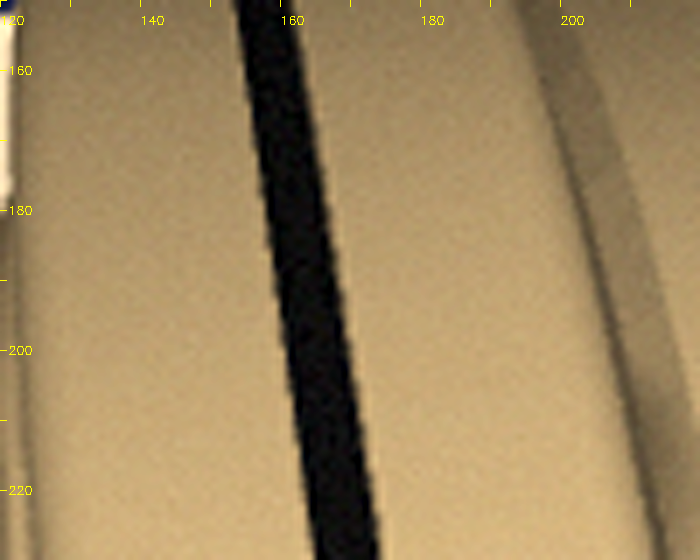

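The arm now hides the top view, but the forces are near zero. I'll advance the last 17 mm or so.

Call:
{"name": "drive_tool", "arguments": {"moves": [{"dp":[-0.5,8,0],"turn":0,"gripper":0},{"dp":[-0.5,7,0],"turn":0,"gripper":0},{"dp":[0,0,0],"turn":0,"gripper":0}]}}

```text
time: 9.18
tcp_pos: [0.5158, 0.0364, 0.1251]
tcp_rot: [[-0.132, 0.991, 0.036], [0.991, 0.133, -0.014], [-0.019, 0.034, -0.999]]
force: [-0.4, -0.4, -0.5]
gripper_width: 0.014
```

```bash
python3 st.py; python3 - <<'E'
from h import *
im=env.snapshot("side")[:,:,::-1]; crop(im,200,120,100,80,8,"pics/i3s.png")
E
```

```text
9.1833 [0.5158 0.0364 0.1251] [-0.4 -0.4 -0.5] 0.014
jaw yaw 7.64 z [ 0.036 -0.014 -0.999] x [-0.132  0.991 -0.019]
R ahead of grip 0.0464 err x -0.0007 err z 0.0022
L ahead of grip 0.1264 err x -0.0011 err z 0.0007
```

View pics/i3s.png

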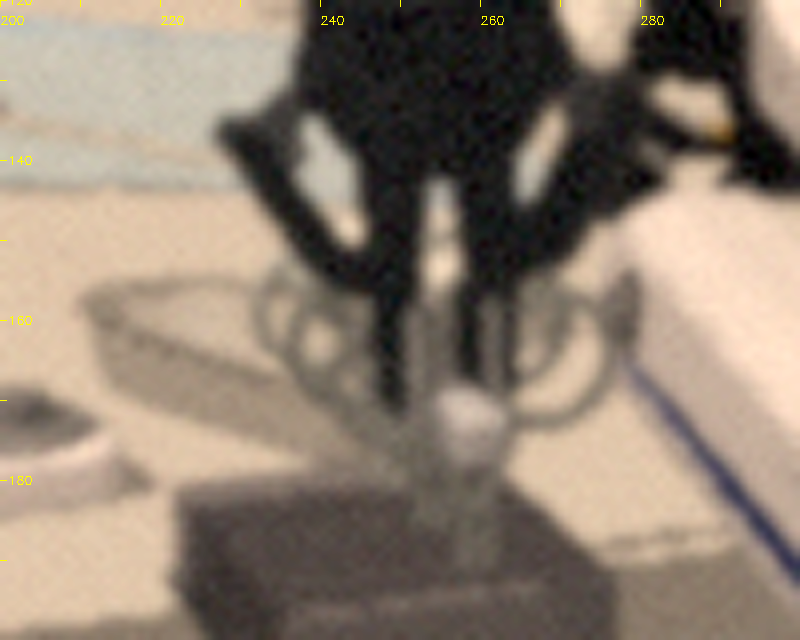

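The rod is nearly centred, with the right ring about 51 mm ahead of the handle's middle. I'll lower it onto the ring bottoms, about 13 mm, watching the force.

Call:
{"name": "drive_tool", "arguments": {"moves": [{"dp":[0,0,-5],"turn":0,"gripper":0},{"dp":[0,0,-3],"turn":0,"gripper":0},{"dp":[0,0,0],"turn":0,"gripper":0}]}}

```text
time: 9.48
tcp_pos: [0.516, 0.034, 0.1163]
tcp_rot: [[-0.13, 0.991, 0.036], [0.991, 0.13, -0.016], [-0.02, 0.034, -0.999]]
force: [0.3, 0.4, -0.5]
gripper_width: 0.0138
```

```bash
python3 st.py
```

```text
9.4833 [0.516  0.034  0.1163] [ 0.3  0.4 -0.5] 0.0138
jaw yaw 7.5 z [ 0.036 -0.016 -0.999] x [-0.13   0.991 -0.02 ]
R ahead of grip 0.0487 err x -0.0007 err z -0.0066
L ahead of grip 0.1287 err x -0.0009 err z -0.0083
```

Call:
{"name": "drive_tool", "arguments": {"moves": [{"dp":[0,2,-3],"turn":0,"gripper":0},{"dp":[0,0,-1],"turn":0,"gripper":0}]}}

```text
time: 9.65
tcp_pos: [0.516, 0.0349, 0.1117]
tcp_rot: [[-0.128, 0.991, 0.036], [0.992, 0.129, -0.016], [-0.021, 0.034, -0.999]]
force: [0.2, 0.4, -1.2]
gripper_width: 0.0145
```

```bash
python3 st.py
```

```text
9.65 [0.516  0.0349 0.1117] [ 0.2  0.4 -1.2] 0.0145
jaw yaw 7.39 z [ 0.036 -0.016 -0.999] x [-0.128  0.992 -0.021]
R ahead of grip 0.0477 err x -0.0005 err z -0.0113
L ahead of grip 0.1276 err x -0.0006 err z -0.0129
```

The rod is practically resting on the ring bottoms. I'll open and hold.

Call:
{"name": "drive_tool", "arguments": {"moves": [{"dp":[0,0,0],"turn":0,"gripper":20},{"dp":[0,0,0],"turn":0,"gripper":30},{"dp":[0,0,0],"turn":0,"gripper":40},{"dp":[0,0,0],"turn":0,"gripper":50},{"dp":[0,0,0],"turn":0,"gripper":50}]}}

```text
time: 10.07
tcp_pos: [0.5161, 0.0345, 0.1115]
tcp_rot: [[-0.127, 0.991, 0.036], [0.992, 0.128, -0.017], [-0.021, 0.034, -0.999]]
force: [1.0, 0.3, 0.0]
gripper_width: 0.0499
```

```bash
python3 st.py; python3 - <<'E'
from h import *
im=env.snapshot("side")[:,:,::-1]; crop(im,200,120,100,80,8,"pics/r0s.png")
E
```

```text
10.0667 [0.5161 0.0345 0.1115] [1.  0.3 0. ] 0.0499
jaw yaw 7.34 z [ 0.036 -0.017 -0.999] x [-0.127  0.992 -0.021]
R ahead of grip 0.0482 err x -0.0004 err z -0.0115
L ahead of grip 0.1281 err x -0.0004 err z -0.0132
```

View pics/r0s.png

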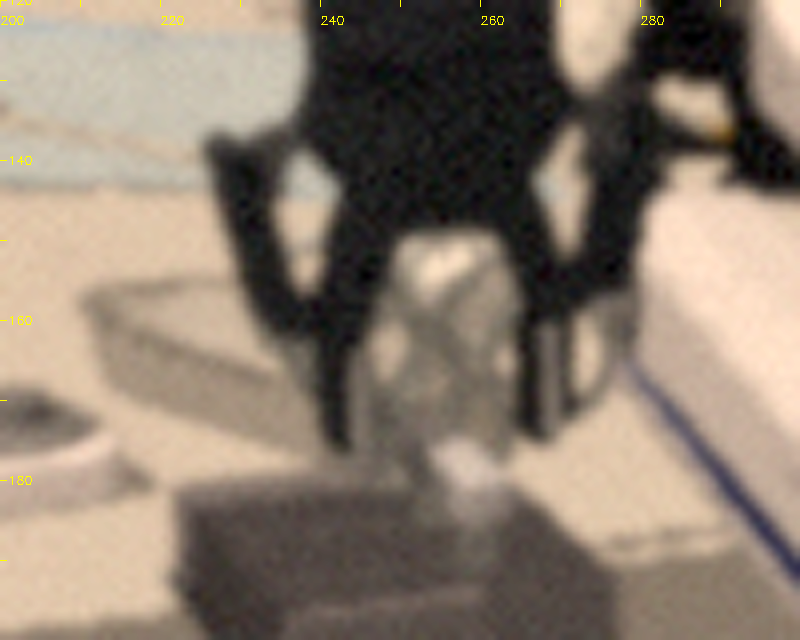

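The handle hangs free between the open fingers at (258,178). I'll rise straight up and move away.

Call:
{"name": "drive_tool", "arguments": {"moves": [{"dp":[0,-1,8],"turn":0,"gripper":50},{"dp":[0,-1,20],"turn":0,"gripper":50},{"dp":[0,0,35],"turn":0,"gripper":50},{"dp":[0,0,35],"turn":0,"gripper":50},{"dp":[0,-30,25],"turn":0,"gripper":50},{"dp":[0,-38,0],"turn":0,"gripper":50},{"dp":[0,-38,0],"turn":0,"gripper":50},{"dp":[0,-38,0],"turn":0,"gripper":50}]}}

```text
time: 10.78
tcp_pos: [0.516, -0.1044, 0.2462]
tcp_rot: [[-0.15, 0.988, 0.042], [0.989, 0.15, -0.012], [-0.018, 0.04, -0.999]]
force: [0.1, 0.1, -0.6]
gripper_width: 0.0499
```

Call:
{"name": "drive_tool", "arguments": {"moves": [{"dp":[-5,-38,0],"turn":0,"gripper":50},{"dp":[-5,-38,0],"turn":0,"gripper":50},{"dp":[-5,-38,0],"turn":0,"gripper":50},{"dp":[0,0,0],"turn":0,"gripper":50}]}}

```text
time: 11.12
tcp_pos: [0.4985, -0.2335, 0.2503]
tcp_rot: [[-0.14, 0.989, 0.046], [0.99, 0.141, -0.019], [-0.025, 0.043, -0.999]]
force: [-0.1, -0.2, 0.3]
gripper_width: 0.05
```

```bash
python3 - <<'E'
from h import *
s=env.sense(); print(s["time"],s["tcp_pos"],s["force"])
im=env.snapshot("side")[:,:,::-1]; crop(im,200,130,90,80,8,"pics/f0s.png")
im=env.snapshot("top")[:,:,::-1]; crop(im,110,150,120,90,6,"pics/f0t.png")
E
```

```text
11.1167 [ 0.49849224 -0.23346417  0.25028957] [-0.13866456 -0.17494741  0.32007568]
```

View pics/f0s.png

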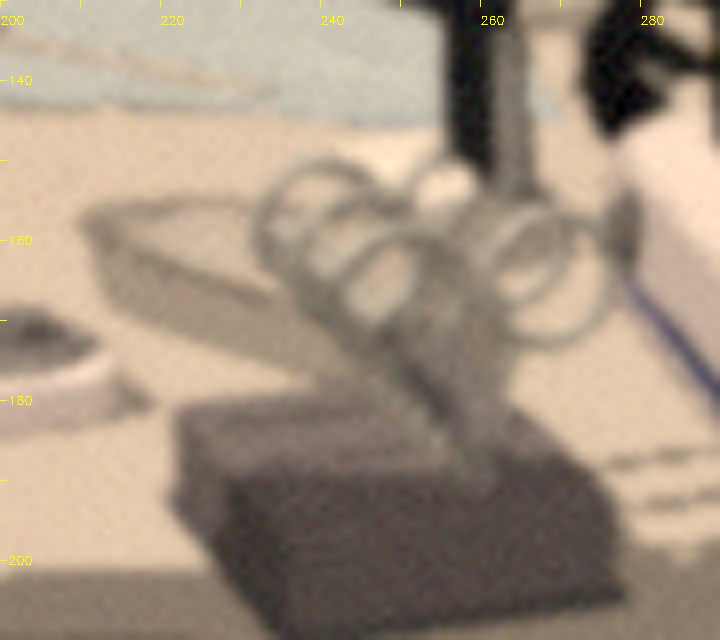

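View pics/f0t.png

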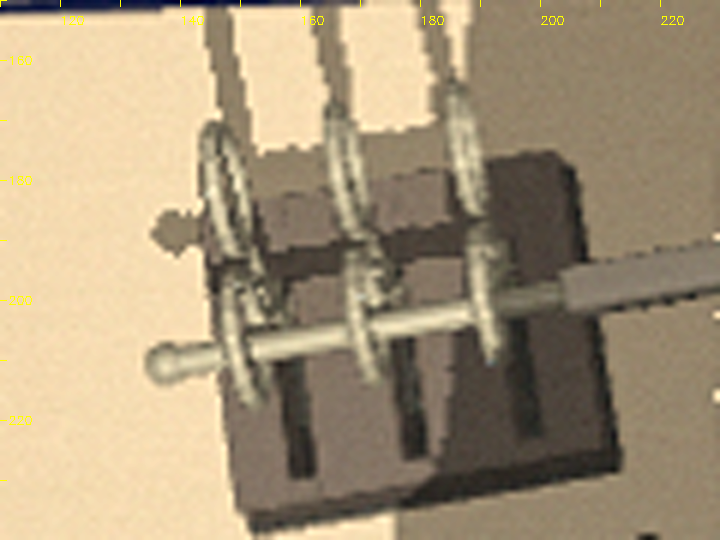

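The top view shows the shaft passing through all three front rings at about (190,201), (169,205) and (150,208). The ball stands out to (134,210), about 30 mm past the left ring, and the handle is outside the right ring. The arm is well clear, so I'll hand in.

```bash
python3 - <<'E'
from bench import env
print(env.finish_job()); print(env.sense()["time"])
E
```

```text
the job is handed in; nothing more can be done
None
the job is handed in; nothing more can be done
```

The job is handed in. The long rod hangs through the front rings of all three clamps, and the arm is clear.

- **Middle clamp:** I pushed it back about 31 mm until the arm stalled at about 8 N, within 1 mm of where the stop should be. In the top view afterwards the three front rings were in line.
- **Rod:** I picked up the long rod by its handle, threaded it from the right, lowered it onto the ring bottoms, let go and backed away.
- **Last checks (at 11.1 s of the 48 s):** The top view shows the shaft through all three front rings. The right ring is about 50–57 mm ahead of the handle's middle and the left ring about 130–140 mm (limit 160 mm). The ball tip stands out about 30–40 mm past the last ring. I worked out a sag of about 13 mm at the rings (limit 20 mm) from the arm pose rather than measuring it. Forces read near zero.
- **What disagreed:** One move call was refused for missing fields and had to be resent. The model and the top picture differed by about 1–2 px. The tool drifted about 3° off vertical during fast moves, with no visible effect on the fit.

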